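Seat a bayonet filter cell on a lens barrel and hold it home

TASK

Lift the knurled filter cell up off its storage post and set it, same way up, over the nose of the upright lens barrel, where it stops on the barrel's four cross pins. Turn it until the keyways hidden in its underside drop over the pins, push it down fully home against the spring seat, and finish still gripping it and holding it pushed home, because the spring lifts it again if you let go. Leave the bottle, the multimeter and the flux tin where they are.

Things in the scene. Friction and masses are not known exactly. Their poses are not given: they have to be found in the camera images.
- collar_mid (a point): Centre of the knurled filter cell, a loose plain aluminium ring (about 0.12 kg), 52 mm outside diameter, 40 mm high, with a through bore of 34.6 mm. This point is on its axis, 20 mm above its underside; z up. It starts upright over the storage post, its underside on the post's shoulder. Grip it across the knurled outside at any bearing.
- collar: The same filter cell, origin at the centre of its underside. Four keyways are cut into the underside from the bore outwards, a quarter turn apart, along this body's +x, +y, -x and -y; each is 13 mm wide and 18 mm deep, closed above, so hidden from above. The bore has 1.3 mm play round the barrel and may rub with a few N; press with about 9 N when feeling for the pins.
- post_tip (a point): Top of the steel storage post, 93 mm above the bench, on its axis. The post is 24 mm thick with a tapered tip and stands on a 44 mm wide shoulder whose top is 48 mm below this point; its 80 mm wide round base is fixed to the bench. The cell is free once lifted straight up by more than 48 mm.
- barrel_nose (a point): Top of the upright steel lens barrel's nose, on its axis, 92 mm above the bench; z up. The barrel is fixed on a round base 80 mm wide; it is 32 mm in diameter and its top 11 mm taper to 22 mm. Cell centre below this point: 6 mm when it rests on the pins, 14 mm when its keyways are over the pins and it meets the spring seat, 20 mm when fully home (top of the cell level with the nose).
- pin_tops (a point): On the barrel's axis, level with the tops of its four cross pins, 26 mm below the nose. The pins are 4 mm thick, stick out 4.7 mm, a quarter turn apart. Their bearing differs every time and is NOT told by this rotation: feel or see it. Turning the cell at most a quarter turn, either way, finds it; it drops within about 0.15 rad either side of true.
- spring_seat (a joint): Travel in m of the spring seat, a flat 47 mm wide ring round the barrel below the pins: 0 is up, 0.006 fully down on a hard stop. It takes about 4 N to start it down and 8 N to hold it fully down; the weight of the cell alone does not move it.
- ipa_bottle: Bystander: white dropper bottle, 42 mm wide, 129 mm tall, standing on the bench; origin at the centre of its underside. Leave it alone.
- multimeter: Bystander: multimeter lying on the bench, 145 x 68 x 42 mm; origin at the centre of its underside. Leave it alone.
- flux_tin: Bystander: low round tin, 57 mm wide, 21 mm high; origin at the centre of its underside. Leave it alone.
Things that resemble listed ones, but are neither listed nor needed, are in the scene too. What is shaped like the part that bears barrel_nose but purple is not meant.

How it is judged (in metres and radians):
On the way:
1. the filter cell is lifted clear off the storage post (z of collar_mid in the frame of post_tip above 0.0205 m and contact force between the fingers and collar above 1 N), for 0.1 s.
At the end, for the whole second after the job is handed in: The filter cell sits on the barrel with its keyways over the pins, upright (within 0.1 rad) and within 4 mm of the barrel's axis, its centre at least 17.5 mm below the nose, the spring seat pressed down by more than 4 mm of its 6 mm, and the fingers still holding it with more than 2 N (horizontal distance between collar_mid and barrel_nose below 0.004 m and angle between collar_mid's own z axis and vertical below 0.1 rad and z of collar_mid in the frame of barrel_nose below -0.0175 m and value of joint spring_seat above 0.004 m and contact force between the fingers and collar above 2 N); the arm keeps its last pose, push and grip.
It fails at once if the bottle is pushed more than 30 mm from its place (distance of ipa_bottle from where it was at the start of the episode above 0.03 m).
It fails at once if the multimeter is pushed more than 30 mm from its place (distance of multimeter from where it was at the start of the episode above 0.03 m).
It fails at once if the flux tin is pushed more than 30 mm from its place (distance of flux_tin from where it was at the start of the episode above 0.03 m).
It also fails if it takes over 48 s, if anything falls off the work surface, if the arm or the gripper's body presses on something with over 40 N, if the wrist force passes 120 N, or if a joint passes its speed limit or range.

ROBOT

A 6-joint arm with a two-finger parallel gripper is mounted at the origin on a cart in front of the work surface, level with it; the furniture and walls round the work are solid. World frame = base frame: x ahead of the robot, y to its left, z up, the work surface at z = 0. Lengths are in mm, angles in rad, forces in N, time in s.
With the tool pointing down it reaches from about 300 to 775 mm from the base axis. Payload 14.6 kg.
Tool frame: the origin (TCP) lies midway between the tips of the shut fingers; the grasp point (between the pads) lies 19 mm behind it (grip_depth is the distance from the TCP to the grasp point, in mm); z points along the fingers, y is the direction in which the jaws open and shut (so a half turn about z gives the same grasp; the last joint's range is limited). The gripper opens to 94 mm and grips with 3 to 60 N. Pads are 16 mm wide; open, the fingers measure 119 mm over their backs; the gripper's body (75 mm by 177 mm) begins 78 mm behind the grasp point.
Start: joints at [1.255, 0.3, 1.521, -0, 1.321, -0.067], TCP at [135.43, 533.055, 205.446] pointing down, gripper open.
Joint ranges: [-3.03, 3.03], [-0.79, 2.21], [0.23, 2.52], [-1.04, 4.18], [0, 3.07], [-2.55, 2.55]. Speed limits (rad/s): [2.22, 2.22, 2.57, 3.14, 3.14, 3.14].

INTERFACE

Orientations are given as [roll, pitch, yaw] about the fixed x, y, z axes, in that order (R = Rz(yaw) Ry(pitch) Rx(roll)).
In Python, from cell import read_state, camera, camera_info, sign_off, grip_depth gives the robot as it stands.
- The arm moves only by the tool drive_tool, never from a script. Its argument "motion" is one flat list of numbers, 4 for each row, row after row: the shift along the tool's x, y, z in mm, then the turn about the tool's z in rad. A call has 1 to 8 rows; each row shifts and turns the pose as measured when the row begins, along the tool's axes as they then stand; what a row does not reach is not made up. A row lasts 1/12 s, in which the tool goes at most 41.7 mm and 7.16 degrees, less where a joint would pass 70% of its speed; a pose out of reach is approached as far as the arm can. A call is refused whole if a number of a shift passes 41.7 or a number of a turn 0.125, either way. A call with a gripper value outside its range is refused whole. "jaw" is the closure, from 0 (fully open) to 1 (shut), set as the call begins (left out, the last holds). The fingers move at their own pace and stop on an object; "grip_force" is the grip in N (left out, the last holds). Time passes only in rows, so rows that do not move let the fingers close. It gives the time, the measured TCP pose, the force and the opening at its end, in the units of the state.
- read_state(): the state, without advancing time (a new reading comes with each control period).
- camera(name): name is "scene" or "top" or "wrist"; returns the picture (400x640x3 uint8, red, green, blue); there is no depth.
- camera_info(name): a dict with "fovy" (degrees; the focal length in pixels is half the picture's height over the tangent of half this angle, whatever the lens; pixels are square), "cx", "cy" (the principal point, pixels), "camera_from_world" (4x4, takes a point from world to camera coordinates). Camera axes: x right, y up, looking along -z (the intrinsics and any distortion apply to the point x, -y, -z); pixel columns grow to the right and rows downward; lengths in mm; the calibration is good to about 2 mm. The wrist camera is an equidistant fisheye: a pixel r from the principal point sees the ray r / f radians off the axis. A picture is of the moment at which its call begins: read the wrist's pose just before it. camera_info takes no time and is no camera call; for the wrist camera it gives the pose at the moment of the call.
- sign_off(): hands the job in, once; it reports no verdict.
The state is a dict: "clock": time; "joints": joint angles; "qd": joint speeds; "effort": joint torques, N m; "eef_pos": TCP position; "eef_rot": TCP orientation; "wrist_force": force on the tool from outside, world axes, zero at the start; "moment": the same for the moment, N m; "finger_gap": finger opening in mm.
Only numpy, scipy, OpenCV 4.12 (cv2) and the standard library are available. Lean on these libraries where they do the work, as an engineer would, in place of code of your own. Each camera call takes 0.05 s, during which the arm holds its last target. There are 200 camera calls.

## Working session

There is one attempt and no reset: what is moved stays moved. The work goes in short steps, Python scripts to look and compute and a tool call to move; the robot and the scene stay as the last step left them, time stands still between calls to the robot, and variables do not carry over. Pictures are saved under pics/ and viewed, on a budget of 10 in all, crops included, one or two more only if the job needs it, and the job is handed in when it is done.

Besides the shell and the picture viewer there is one more tool, called after "Emit:" in YAML: its name, and indented under it one key for each argument. drive_tool: Moves the arm, as the interface text tells. Its arguments: {"type":"object","properties":{"motion":{"type":"array","items":{"type":"number"}},"jaw":{"type":"number"},"grip_force":{"type":"number"}},"required":["motion"]}

```bash
mkdir -p pics; cat > h.py <<'E'
import numpy as np,cv2
from cell import *
def ray(info,u,v,h=400,fish=False):
    f=h/2/np.tan(np.radians(info['fovy'])/2)
    x=(u-info['cx'])/f; y=(v-info['cy'])/f
    if fish:
        r=np.hypot(x,y); s=np.sin(r)/r if r>1e-9 else 1
        d=np.array([x*s,-y*s,-np.cos(r)])
    else: d=np.array([x,-y,-1.])
    T=np.array(info['camera_from_world']); R=T[:3,:3]
    return -R.T@T[:3,3], R.T@d
def onplane(name,u,v,z):
    o,d=ray(camera_info(name),u,v,fish=name=='wrist'); return o+d*(z-o[2])/d[2]
def proj(name,p):
    i=camera_info(name);f=200/np.tan(np.radians(i['fovy'])/2)
    q=(np.array(i['camera_from_world'])@np.append(p,1))[:3]
    return i['cx']+f*q[0]/-q[2], i['cy']-f*q[1]/-q[2]
def save(name,fn,im=None):
    im=camera(name) if im is None else im
    cv2.imwrite('pics/'+fn,cv2.cvtColor(im,cv2.COLOR_RGB2BGR)); return im
E
python3 - <<'E'
from h import *
print(read_state(),grip_depth)
for n in('scene','top','wrist'):
    im=save(n,n+'0.png'); print(n,camera_info(n))
E
```

```text
{'clock': 0.0, 'joints': array([ 1.25542637e+00,  3.00503201e-01,  1.52158484e+00,  7.02541222e-06,
        1.32068646e+00, -6.66006926e-02]), 'qd': array([-0.00166297, -0.00060783,  0.00142132, -0.00036495, -0.00018469,
        0.00064863]), 'effort': array([ 2.63911184e-03, -5.31801188e+01, -3.52747965e+01,  7.09198276e-02,
        2.42471328e-02, -9.14376483e-05]), 'eef_pos': array([135.33634982, 532.81938133, 204.86712843]), 'eef_rot': array([-3.14041388e+00, -8.54434129e-05,  2.89282159e+00]), 'wrist_force': array([0.36444739, 0.18902392, 0.00141267]), 'moment': array([ 0.01415024, -0.0339246 , -0.04192039]), 'finger_gap': 93.89477583377791} 18.8
scene {'fovy': 55.245451837129714, 'cx': 320.7995430085821, 'cy': 197.26564952837919, 'camera_from_world': array([[ 8.28993567e-01, -5.59220382e-01,  6.49849659e-03,
        -3.20044386e+02],
       [ 3.65959268e-01,  5.51214899e-01,  7.49823945e-01,
        -3.78103666e+02],
       [-4.22898902e-01, -6.19221042e-01,  6.61605487e-01,
        -5.50938970e+02],
       [ 0.00000000e+00,  0.00000000e+00,  0.00000000e+00,
         1.00000000
[... 203 characters left out ...]
   [ 9.59232785e-01, -1.99630846e-01,  2.00049965e-01,
        -5.06302879e+02],
       [-1.95711370e-01,  4.14429179e-02,  9.79785458e-01,
        -8.40397011e+02],
       [ 0.00000000e+00,  0.00000000e+00,  0.00000000e+00,
         1.00000000e+00]])}
wrist {'fovy': 65.70646984690485, 'cx': 316.3911026875838, 'cy': 208.62632437487093, 'camera_from_world': array([[ 2.46222217e-01,  9.69213365e-01, -2.69585689e-04,
        -5.48499447e+02],
       [-9.35669641e-01,  2.37628095e-01, -2.60873936e-01,
         2.74436344e+01],
       [-2.52778445e-01,  6.44852020e-02,  9.65372838e-01,
        -3.91485257e+02],
       [ 0.00000000e+00,  0.00000000e+00,  0.00000000e+00,
         1.00000000e+00]])}
```

View pics/scene0.png

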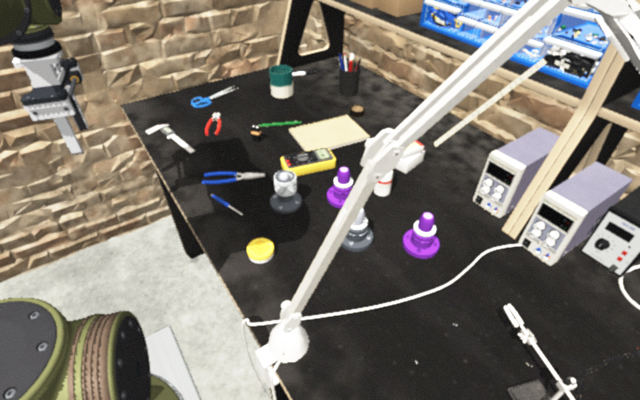

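View pics/top0.png

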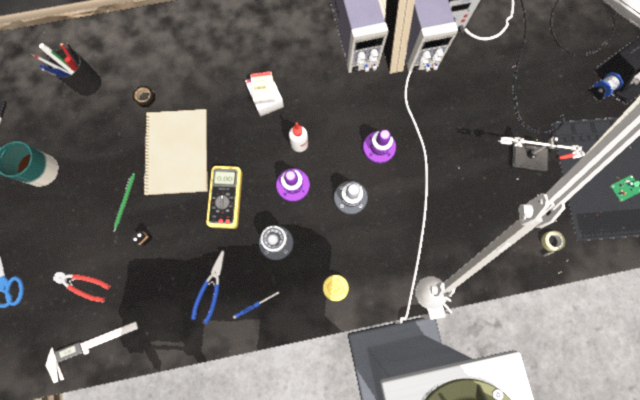

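Scene: the cell on its post is at about (285,183), the grey barrel at (357,230) behind the lamp arm, with purple decoys beside it. Top: cell at (273,238), barrel at (351,194), bottle (299,138), tin (336,288), meter (224,196).

```bash
python3 - <<'E'
from h import *
im=cv2.imread('pics/top0.png')
c=cv2.resize(im[165:265,245:385],None,fx=5.5,fy=5.5,interpolation=cv2.INTER_CUBIC)
cv2.imwrite('pics/topc.png',c)
for n,u,v,z in [('cell',273,236,85),('barrel',351,189,92),('bottle',299,138,60),('tin',336,288,21),('purple1',293,178,92),('purple2',383,135,92),('lampbase',430,292,20),('meter',224,196,42)]:
    print(n,onplane('top',u,v,z).round(1))
E
```

```text
cell [504.5 328.6  85. ]
barrel [570.3 142.2  92. ]
bottle [721.5 230.   60. ]
tin [368.6 216.5  21. ]
purple1 [620.6 261.7  92. ]
purple2 [677.6  44.2  92. ]
lampbase [316.7  10.8  20. ]
meter [624.8 426.6  42. ]
```

View pics/topc.png

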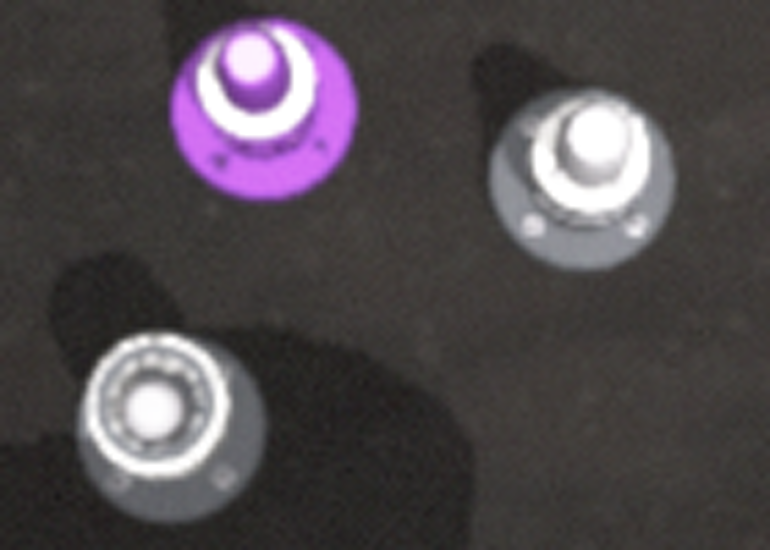

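```bash
cat >> h.py <<'E'
def R():
    from scipy.spatial.transform import Rotation as Q
    return Q.from_euler('xyz',read_state()['eef_rot']).as_matrix()
def to(p): return (R().T@(np.array(p)-read_state()['eef_pos'])).round(1)
E
python3 - <<'E'
from h import *
q=lambda x,y,z:onplane('top',245+x/5.5,165+y/5.5,z).round(1)
print(q(157,405,85),q(155,407,93),q(172,428,8),'bar',q(598,132,92),q(583,178,8))
i=camera_info('wrist');T=i['camera_from_world'];print('wcam',(-T[:3,:3].T@T[:3,3]))
print(to([502,326,160]))
for n,p in[('cell',(502,326,85)),('bar',(568,137,92))]: print(proj('scene',p))
E
```

```text
[498.7 328.5  85. ] [497.  328.7  93. ] [497.9 331.    8. ] bar [569.1 136.4  92. ] [568.6 135.7   8. ]
wcam [ 61.77189097 550.33662224 384.94069466]
[-406.3 -110.2   45.1]
(np.float64(284.78491137714934), np.float64(176.64377785487335))
(np.float64(355.87637370493803), np.float64(209.33413728922784))
```

Emit:
drive_tool:
  motion: [-37,-10,2,0,-37,-10,2,0,-37,-10,2,0,-37,-10,2,0,-37,-10,2,0,-37,-10,2,0,-37,-10,2,0,-37,-10,2,0]
  jaw: 0

```text
clock: 0.82
eef_pos: [407.4, 379.1, 187.0]
eef_rot: [-3.139, -0.002, 2.904]
wrist_force: [0.2, 0.6, 0.2]
finger_gap: 93.7
```

Emit:
drive_tool:
  motion: [-36,-9,2,0,-36,-9,2,0,-34,-9,2,0,0,0,0,0]

```text
clock: 1.15
eef_pos: [512.7, 320.0, 178.9]
eef_rot: [-3.138, -0.003, 2.899]
wrist_force: [-0.9, -0.8, -0.6]
finger_gap: 93.9
```

```bash
python3 - <<'E'
from h import *
print(read_state()['eef_pos'],read_state()['eef_rot'],to([498,329,180]))
im=save('wrist','w1.png')
E
```

```text
[512.65225216 320.01705221 178.89976843] [-3.13756372e+00 -2.59404801e-03  2.89932076e+00] [16.4  5.2 -1.1]
```

View pics/w1.png

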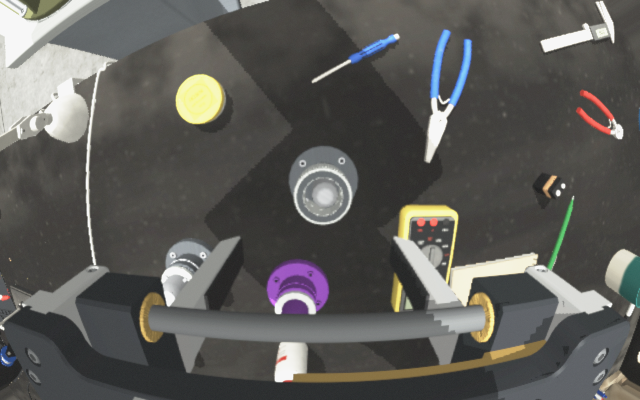

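Wrist view: the cell ring is centred near (323,195), the purple decoy at (295,300), the grey barrel at (180,285), the meter to the right at (425,250).

```bash
python3 - <<'E'
from h import *
im=camera('wrist'); s=read_state()
g=cv2.cvtColor(im,cv2.COLOR_RGB2GRAY)
c=cv2.resize(g[140:250,270:380],None,fx=4,fy=4,interpolation=cv2.INTER_CUBIC)
H=cv2.HoughCircles(cv2.GaussianBlur(c,(0,0),2),cv2.HOUGH_GRADIENT,1.5,20,param1=100,param2=40,minRadius=50,maxRadius=160)
for a in H[0][:6]:
    u,v=270+a[0]/4,140+a[1]/4; print(u,v,a[2]/4,onplane('wrist',u,v,85).round(1),onplane('wrist',u,v,8).round(1))
print(s['eef_pos'])
E
```

```text
322.6875 198.6875 25.3625 [499.4 329.3  85. ] [517.2 326.3   8. ]
320.0625 193.8125 30.8 [494.5 328.   85. ] [510.8 324.7   8. ]
317.0625 197.9375 24.6875 [497.5 324.5  85. ] [514.7 320.2   8. ]
325.3125 189.6875 35.225 [491.9 333.5  85. ] [507.5 331.8   8. ]
325.3125 205.4375 32.9 [506.2 330.1  85. ] [525.8 327.4   8. ]
312.5625 200.1875 35.525 [498.6 320.   85. ] [516.1 314.5   8. ]
[509.34920689 322.52686397 179.26157851]
```

Emit:
drive_tool:
  motion: [0,0,0,0,12,4,0,0,0,0,0,0,0,0,0,0]

```text
clock: 1.58
eef_pos: [494.5, 332.3, 179.5]
eef_rot: [-3.138, -0.004, 2.905]
wrist_force: [-0.8, -0.2, -0.9]
finger_gap: 94.5
```

```bash
python3 - <<'E'
from h import *
print(to([498.5,329,46]), read_state()['eef_pos'])
E
```

```text
[ -5.3  -1.8 133.5] [494.45245554 332.31792033 179.51545146]
```

Emit:
drive_tool:
  motion: [-4,-1,28,0,0,0,28,0,0,0,24,0,0,0,16,0,0,0,0,0,0,0,0,0]

```text
clock: 2.08
eef_pos: [494.7, 335.0, 83.7]
eef_rot: [3.141, 0.0, 2.913]
wrist_force: [0.6, -0.1, 0.2]
finger_gap: 93.9
```

```bash
python3 - <<'E'
from h import *
print(to([498.5,329,46]), read_state()['eef_pos'])
E
```

```text
[-5.  -5.  37.7] [494.74333548 335.02082551  83.73275159]
```

Emit:
drive_tool:
  motion: [-4,-4,16,0,0,0,14,0,-1,-1,6,0,0,0,0,0,0,0,0,0]

```text
clock: 2.5
eef_pos: [499.5, 331.5, 51.4]
eef_rot: [3.136, 0.005, 2.915]
wrist_force: [0.1, 0.4, -0.0]
finger_gap: 94.1
```

```bash
python3 - <<'E'
from h import *
print(to([498.5,329,46]), read_state()['eef_pos'])
E
```

```text
[ 0.4 -2.7  5.4] [499.46672998 331.53221565  51.42990613]
```

Emit:
drive_tool:
  motion: [0,-3,5,0,0,0,0,0,0,0,0,0]

```text
clock: 2.75
eef_pos: [499.4, 329.1, 47.9]
eef_rot: [3.134, 0.007, 2.915]
wrist_force: [0.2, 0.2, -0.1]
finger_gap: 94.3
```

Emit:
drive_tool:
  motion: [0,0,0,0,0,0,0,0,0,0,0,0,0,0,0,0,0,0,0,0,0,0,0,0,0,0,0,0]
  jaw: 1
  grip_force: 30

```text
clock: 3.33
eef_pos: [499.8, 329.3, 49.1]
eef_rot: [3.133, 0.008, 2.915]
wrist_force: [-0.4, -0.1, -0.1]
finger_gap: 52.0
```

Emit:
drive_tool:
  motion: [0,0,-12,0,0,0,-14,0,0,0,-14,0,0,0,-14,0,0,0,-14,0,0,0,-14,0,0,0,0,0,0,0,0,0]

```text
clock: 4.0
eef_pos: [498.3, 328.5, 138.8]
eef_rot: [3.134, 0.007, 2.915]
wrist_force: [0.2, -0.2, -1.6]
finger_gap: 51.6
```

```bash
python3 - <<'E'
from h import *
print(to([569,136.3,135]), read_state()['eef_pos'])
E
```

```text
[-112.  -171.4    3.3] [498.25469171 328.47053511 138.75849701]
```

Emit:
drive_tool:
  motion: [-14,-21,0,0,-14,-21,0,0,-14,-21,0,0,-14,-21,0,0,0,0,0,0,0,0,0,0]

```text
clock: 4.5
eef_pos: [533.4, 230.6, 135.1]
eef_rot: [3.136, 0.004, 2.918]
wrist_force: [-0.1, 0.3, -1.0]
finger_gap: 51.8
```

```bash
python3 - <<'E'
from h import *
s=read_state();im=camera('wrist');t=camera('top')
u,v=[int(x) for x in proj('top',(569,136,92))]
print(s['eef_pos'],s['eef_rot'],u,v); save('','w2.png',im);save('','t2.png',t)
a=cv2.resize(t[v-40:v+60,u-100:u+100],(780,390),interpolation=cv2.INTER_CUBIC)
b=cv2.resize(im[150:350,130:530],(400,200))
o=np.zeros((600,790,3),np.uint8);o[:390,:780]=a;o[395:595,:400]=b
sc=camera('scene');o[395:595,405:785]=cv2.resize(sc[150:250,265:455],(380,200))
save('','c2.png',o)
E
```

```text
[533.41674103 230.62617853 135.0794333 ] [3.13605917 0.00362154 2.91775793] 353 188
```

View pics/c2.png

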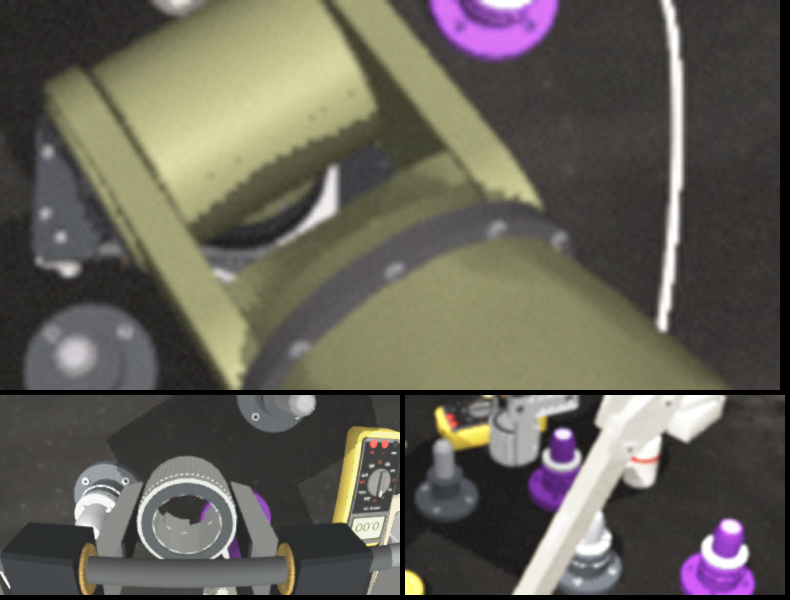

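Cell is held; its top ring is at wrist ≈(317,278), keyway corners faintly visible down the bore; barrel at wrist ≈(230,255), scene ≈(360,222).

```bash
python3 - <<'E'
from h import *
im=cv2.imread('pics/w2.png'); g=cv2.cvtColor(im,cv2.COLOR_BGR2GRAY)
x0,y0=255,205
c=cv2.resize(g[y0:340,x0:380],None,fx=4,fy=4,interpolation=cv2.INTER_CUBIC)
H=cv2.HoughCircles(cv2.GaussianBlur(c,(0,0),2),cv2.HOUGH_GRADIENT,1.5,10,param1=100,param2=40,minRadius=110,maxRadius=220)
for a in H[0][:6]:
    u,v=x0+a[0]/4,y0+a[1]/4; p=onplane('wrist',u,v,171); print(u,v,a[2]/4,p.round(1),to(p))
cr=cv2.resize(im[205:340,165:400],(790,454),interpolation=cv2.INTER_CUBIC); cv2.imwrite('pics/w2c.png',cr)
E
```

```text
325.3125 277.9375 37.4375 [534.6 234.8 171. ] [ -0.9   3.4 -35.6]
308.0625 278.3125 36.9875 [532.8 226.  171. ] [ -1.1  -5.7 -35.6]
317.0625 285.8125 48.5375 [538.3 229.6 171. ] [ -5.7  -0.9 -35.6]
316.3125 253.9375 43.2125 [520.  233.3 171. ] [ 12.9  -1.3 -35.7]
317.0625 289.5625 51.762497 [540.5 229.1 171. ] [ -8.   -0.9 -35.6]
318.1875 273.0625 35.6375 [530.9 231.8 171. ] [  2.   -0.4 -35.6]
```

View pics/w2c.png

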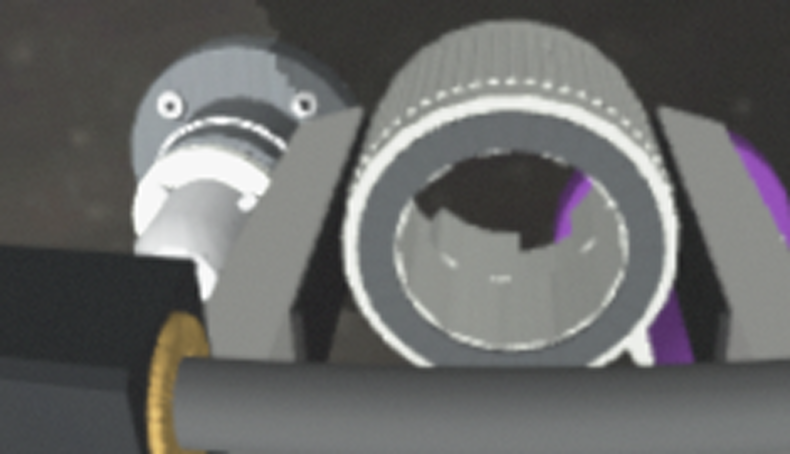

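```bash
python3 - <<'E'
from h import *
print(to([568.3,136.3,120]))
E
```

```text
[-55.3 -85.6  15.1]
```

Emit:
drive_tool:
  motion: [-13,-20,1,0,-13,-20,1,0,-13,-20,1,0,-13,-20,1,0,0,0,0,0,0,0,0,0]

```text
clock: 5.15
eef_pos: [565.7, 145.9, 130.1]
eef_rot: [3.135, 0.003, 2.929]
wrist_force: [0.2, 0.4, -1.2]
finger_gap: 52.0
```

```bash
python3 - <<'E'
from h import *
print(to([568.3,136.3,120]),read_state()['eef_pos'])
E
```

```text
[-4.5 -8.9 10.1] [565.72938071 145.86952534 130.14426201]
```

Emit:
drive_tool:
  motion: [-4,-8,0,0,0,0,0,0,0,0,0,0]

```text
clock: 5.4
eef_pos: [567.4, 139.2, 130.0]
eef_rot: [3.135, 0.003, 2.932]
wrist_force: [0.2, 0.4, -0.2]
finger_gap: 52.0
```

```bash
python3 - <<'E'
from h import *
s=read_state();print(to([568.3,136.3,120]),s['eef_pos'])
im=camera('wrist');save('','w3.png',im)
cv2.imwrite('pics/w3c.png',cv2.resize(cv2.cvtColor(im,cv2.COLOR_RGB2BGR)[215:325,240:400],(800,550),interpolation=cv2.INTER_CUBIC))
E
```

```text
[-1.5 -2.7 10. ] [567.38392142 139.2257843  129.970442  ]
```

View pics/w3c.png

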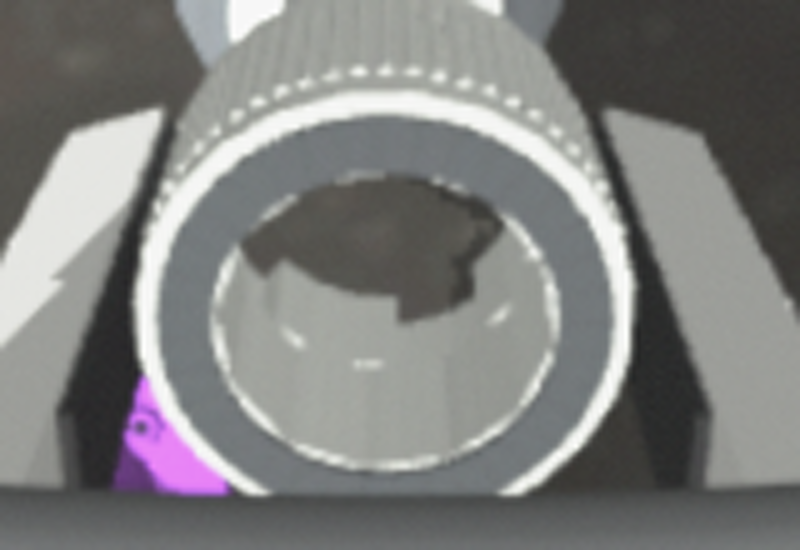

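Emit:
drive_tool:
  motion: [-1.5,-3,10,0,0,0,10,0,0,0,6,0,0,0,0,0,0,0,0,0]

```text
clock: 5.87
eef_pos: [567.6, 137.3, 100.4]
eef_rot: [3.135, 0.002, 2.934]
wrist_force: [-0.4, 0.1, -1.1]
finger_gap: 51.8
```

```bash
python3 - <<'E'
from h import *
s=read_state();print(to([568.3,136.3,86]),s['eef_pos'])
E
```

```text
[-0.9 -0.9 14.4] [567.55319176 137.31845613 100.38947197]
```

Emit:
drive_tool:
  motion: [-1,-1,6,0,0,0,6,0,0,0,5,0,0,0,0,0,0,0,0,0]

```text
clock: 6.28
eef_pos: [568.4, 136.2, 81.4]
eef_rot: [3.136, 0.001, 2.934]
wrist_force: [-0.0, 0.2, -0.9]
finger_gap: 51.6
```

```bash
python3 - <<'E'
from h import *
s=read_state();print(to([568.3,136.3,86]),s['eef_pos'],s['wrist_force'],s['moment'])
im=camera('wrist');save('','w4.png',im)
cv2.imwrite('pics/w4c.png',cv2.resize(cv2.cvtColor(im,cv2.COLOR_RGB2BGR)[215:325,240:400],(800,550),interpolation=cv2.INTER_CUBIC))
E
```

```text
[ 0.1  0.1 -4.6] [568.42144965 136.18335962  81.35274497] [-0.00910634  0.19029513 -0.93606099] [0.00112583 0.00446932 0.04855225]
```

View pics/w4c.png

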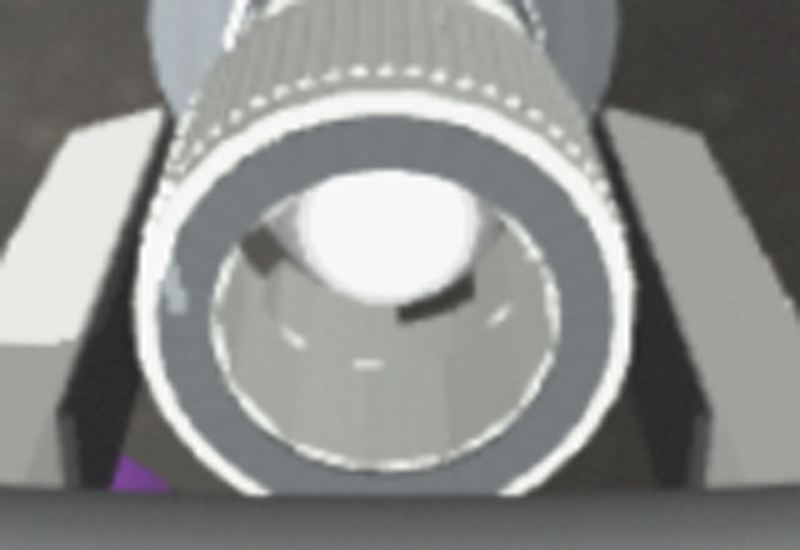

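The nose is inside the bore, laterally centred (both ≈ column 386). No contact force. Continue down to the pins.

Emit:
drive_tool:
  motion: [0,0,4,0,0,0,3,0,0,0,0,0,0,0,0,0]

```text
clock: 6.67
eef_pos: [568.7, 136.3, 74.2]
eef_rot: [3.135, 0.002, 2.934]
wrist_force: [-1.3, 0.7, -1.1]
finger_gap: 51.7
```

Emit:
drive_tool:
  motion: [0,0,2,0,0,0,2,0,0,0,1.5,0,0,0,0,0]

```text
clock: 7.0
eef_pos: [569.1, 136.5, 69.1]
eef_rot: [3.135, 0.004, 2.934]
wrist_force: [-1.1, -0.3, 2.7]
finger_gap: 52.1
```

Emit:
drive_tool:
  motion: [0,0,1.5,0,0,0,1.5,0]

```text
clock: 7.17
eef_pos: [569.5, 136.6, 68.0]
eef_rot: [3.134, 0.005, 2.934]
wrist_force: [-8.1, 0.1, 16.4]
finger_gap: 51.7
```

Emit:
drive_tool:
  motion: [0.3,0,0.8,0.08,0,0,0.9,0.08,0,0,0.9,0.08,0,0,0.9,0.08]

```text
clock: 7.5
eef_pos: [570.3, 136.6, 69.5]
eef_rot: [3.131, 0.006, 2.607]
wrist_force: [-6.5, -0.5, 9.2]
finger_gap: 51.6
```

Emit:
drive_tool:
  motion: [0.9,0.5,0.9,0.08,0,0,0.9,0.08,0.3,0.2,0.9,0.08,0,0,0.9,0.08]

```text
clock: 7.83
eef_pos: [570.4, 136.3, 69.5]
eef_rot: [3.13, 0.006, 2.273]
wrist_force: [-7.4, 1.0, 11.1]
finger_gap: 51.6
```

Emit:
drive_tool:
  motion: [0.6,-0.8,0.9,0.08,0.3,-0.4,0.9,0.08,0.2,-0.3,0.9,0.08,0,0,0.9,0.08]

```text
clock: 8.17
eef_pos: [570.5, 136.1, 69.6]
eef_rot: [3.123, 0.005, 1.937]
wrist_force: [-7.3, -0.3, 8.1]
finger_gap: 51.8
```

Emit:
drive_tool:
  motion: [0.4,-1,0.9,0.07,0.2,-0.6,0.9,0.07,0.2,-0.6,0.9,0.07,0,-0.5,0.9,0.07]

```text
clock: 8.5
eef_pos: [568.4, 136.8, 66.9]
eef_rot: [3.119, -0.002, 1.642]
wrist_force: [1.9, 4.0, -0.2]
finger_gap: 51.8
```

Emit:
drive_tool:
  motion: [0,-0.3,2,0,0,0,1.5,0,0,0,1,0,0,0,0,0]

```text
clock: 8.83
eef_pos: [568.7, 136.9, 62.3]
eef_rot: [3.118, -0.002, 1.644]
wrist_force: [-1.0, 0.5, 2.6]
finger_gap: 51.8
```

Emit:
drive_tool:
  motion: [0,0,2,0,0,0,2,0,0,0,2,0,0,0,2,0]

```text
clock: 9.17
eef_pos: [568.9, 137.1, 55.8]
eef_rot: [3.118, -0.002, 1.648]
wrist_force: [-13.0, 0.4, 32.1]
finger_gap: 52.0
```

Emit:
drive_tool:
  motion: [0,-0.8,1.6,0,0,-0.5,1.6,0,0,-0.5,1.6,0,0,-0.5,1.6,0]
  grip_force: 45

```text
clock: 9.5
eef_pos: [568.8, 137.1, 56.1]
eef_rot: [3.112, -0.002, 1.651]
wrist_force: [-6.5, -0.6, 18.4]
finger_gap: 51.3
```

```bash
python3 - <<'E'
from h import *
im=camera('wrist');save('','w5.png',im)
for k in range(8): camera('top')
s=read_state();print(s['clock'],s['eef_pos'],s['eef_rot'],s['wrist_force'],s['finger_gap'])
cv2.imwrite('pics/w5c.png',cv2.resize(cv2.cvtColor(im,cv2.COLOR_RGB2BGR)[195:345,210:430],(800,545),interpolation=cv2.INTER_CUBIC))
E
```

```text
9.95 [568.79865921 137.08331982  56.04768185] [ 3.11175374e+00 -1.87216333e-03  1.65102279e+00] [-5.96753095 -0.54711621 19.58122189] 51.389540621649935
```

View pics/w5c.png

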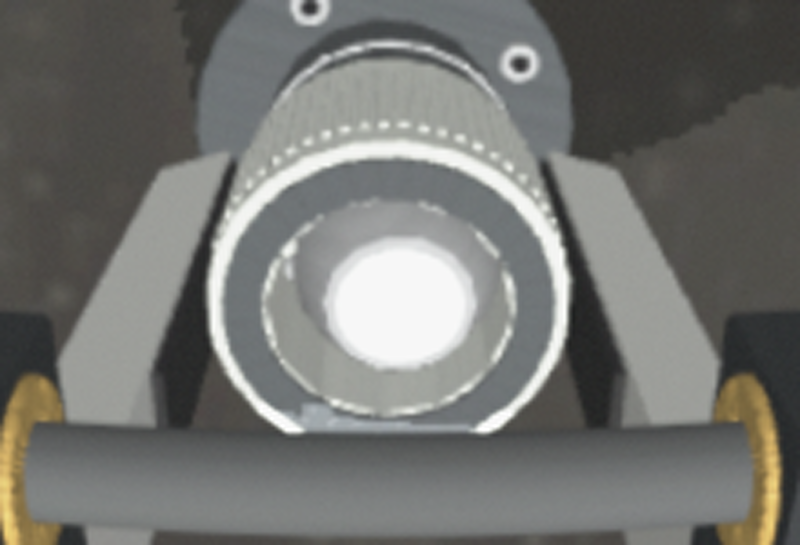

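The nose's flat face, at crop (400,302), sits level and central in the cell's bore at (388,306), so the cell is home. The push has held steady at 19.6 N for 0.45 s.

```bash
python3 -c "
from cell import *
print(sign_off())"
```

```text
the job is handed in; nothing more can be done
None
```

The filter cell is on the grey lens barrel, pushed fully home and still gripped, and the job is handed in at about 10 s of the 48 s allowed. No verdict was reported.

- **Lift:** I gripped the cell across its knurl (fingers 52 mm apart) and raised it about 90 mm, well clear of the post.
- **Seating:** I set it over the barrel until it stopped on the pins, then turned it about 1.3 rad under roughly 8–11 N until it dropped over them. Then I pushed it to the hard stop.
- **Travel check:** Tool height was about 69.5 mm on the pins, 62 mm at the spring seat and 56 mm home. Those steps match the 8 mm and 6 mm expected.
- **Last checks:** The push held at about 19.6 N over 0.45 s, against the 8 N needed to hold the seat down, with grip set to 45 N. Tool tilt was 0.03 rad against the 0.1 allowed. In the wrist picture the nose is level with the cell's top and close to centred.
- **Imperfections:** About 6 N of sideways force along -x remained, because the tool sits slightly off the barrel's axis. While feeling for the pins, one push reached 16 N instead of 9 N, and the push home peaked at 32 N.
- **Bystanders:** Planned paths stayed clear of the bottle, multimeter and tin, and I saw no sign of contact. I did not re-measure their positions at the end.

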